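Park the wide collar, key the narrow one onto the pins and hold it home

TASK

Two look-alike dark knurled collars stand on the plywood board. First put the wider one over the plain thick post, all the way down onto its base, and let go of it. Then fit the narrower one, upright as it stands, over the thinner spindle with the three brass pins: turn it until its hidden keyways drop over the pins, push it fully home against the orange spring seat, and finish with the gripper still holding it there, since the spring lifts it as soon as it is let go. Leave the roller, the wheel and the tools on the board where they are.

Things in the scene. Friction and masses are not known exactly. Their poses are not given: they have to be found in the camera images.
- narrow_collar: narrower knurled collar, a closed-topped dark steel cap, outside 44 mm wide (45 over the knurl), 36 high, about 90 g, standing open end down. Origin: centre of its underside; z up. Blind bore 32 mm wide, 31 deep; three keyways 120 deg apart hidden inside it run up its whole depth. It drops when turned to within about 0.15 rad of the pins, so at most 2.1 rad either way are needed
- wide_collar: wider knurled collar, looking alike: outside 58 mm wide (59 over the knurl), 36 mm high, about 120 g, standing open end down. Origin: centre of its underside. Plain blind bore 43 mm wide, 31 mm deep, no keyways
- spindle_base: grey base of the pinned spindle, 84 x 84 x 10 mm, fixed; its place may be swapped with the post's. Origin: centre of its underside, on the spindle's upright axis. The narrow collar's underside is 29 mm above this origin when it stands on the pins, 22 mm once dropped over them onto the spring seat, 16 mm when fully home
- pin_tops (a point): point on the spindle's axis level with the tops of its three brass pins, 29 mm above the base's origin. Spindle: aluminium, 28 mm thick, coned tip 14 mm above this point. Pins: round, 5.5 mm thick, 120 deg apart, level, out to 18 mm from the axis; their direction about z is random, not tied to any yaw given here: find it by turning the collar on them
- park_post: grey base 84 x 84 x 10 mm with a plain aluminium post 39 mm thick (coned tip, top 38 mm above the origin), fixed for this run. Origin: centre of the base's underside, on the post's axis. The parked wide collar's underside is 10 mm above the origin
- spring_seat (a joint): travel of the orange spring seat, a ring 43 mm wide round the foot of the spindle, in m: 0 up, 0.006 pressed fully home. About 3.6 N starts it moving, 7.2 N holds it fully home
- board: plywood board, 420 x 620 x 16 mm, fixed across the rim of the blue crate; origin centre of its underside; its top, on which everything here stands, is at z = 0.200
- roller_a: bystander: grey grooved roller, 41 mm wide, 26 mm high, standing on the board; origin centre of its underside
- feed_wheel_a: bystander: black wheel, 55 mm wide, 14 mm high, lying on the board; origin centre of its underside
- spanner_13: bystander: open-ended spanner, 162 mm long along its y, 8 mm high, lying on the board
- brush: bystander: scratch brush with a green back, 85 mm long along its y, 30 wide, 22 mm high, lying bristles down on the board

How it is judged (in metres and radians):
On the way, in this order (a step that is already met when the one before it is completed fails the run):
1. the wide collar stands fully down on the plain post, let go (z of wide_collar in the frame of park_post below 0.0135 m and horizontal distance between wide_collar and park_post below 0.004 m and angle between wide_collar's own z axis and vertical below 0.08 rad and contact force between the fingers and wide_collar below 0.2 N and linear speed of wide_collar below 0.02 m/s), for 0.2 s.
2. the narrow collar has dropped over the pins of the spindle (horizontal distance between narrow_collar and spindle_base below 0.004 m and angle between narrow_collar's own z axis and vertical below 0.08 rad and z of narrow_collar in the frame of spindle_base below 0.0245 m), for 0.1 s.
At the end, for the whole second after the job is handed in: Narrow collar pressed by the robot (over 1.5 N), within 4 mm of the spindle axis, underside under 18.5 mm above its base's origin, seat down over 4.2 mm; wide collar on the post within 4 mm of its axis, underside under 13.5 mm above its base's origin, untouched; both upright within 0.08 rad, still (z of wide_collar in the frame of park_post below 0.0135 m and horizontal distance between wide_collar and park_post below 0.004 m and angle between each of wide_collar, narrow_collar's own z axis and vertical below 0.08 rad and contact force between the fingers and wide_collar below 0.2 N and horizontal distance between narrow_collar and spindle_base below 0.004 m and z of narrow_collar in the frame of spindle_base below 0.0185 m and value of joint spring_seat above 0.0042 m and contact force between the fingers and narrow_collar above 1.5 N and linear speed of narrow_collar below 0.02 m/s); the arm keeps its last pose, push and grip.
It fails at once if a bystander on the board is shifted by more than 20 mm (distance of any of roller_a, feed_wheel_a, spanner_13, brush from where it was at the start of the episode above 0.02 m).
It also fails if it takes over 58 s, if anything falls off the work surface, if the arm or the gripper's body presses on something with over 40 N, if the wrist force passes 120 N, or if a joint passes its speed limit or range.

ROBOT

A 6-joint arm with a two-finger parallel gripper is mounted at the origin on the work surface; the furniture and walls round the work are solid. World frame = base frame: x ahead of the robot, y to its left, z up, the work surface at z = 0. Lengths are in mm, angles in rad, forces in N, time in s.
With the tool pointing down it reaches from about 350 to 875 mm from the base axis. Payload 4.2 kg.
Tool frame: the origin (TCP) lies on the mounting face of the last link; the fingertips stand 173 mm ahead of it and the grasp point (between the pads) lies 155 mm ahead of it (tcp_to_grasp is the distance from the TCP to the grasp point, in mm); z points along the fingers, y is the direction in which the jaws open and shut (so a half turn about z gives the same grasp; the last joint's range is limited). The gripper opens to 85 mm and grips with 20 to 120 N. Pads are 22 mm wide; open, the fingers measure 114 mm over their backs; the gripper's body (76 mm by 85 mm) begins 54 mm behind the grasp point. The pads swing forward as they close: fully open they stand 13 mm farther back than shut.
Start: joints at [-0.942, 0.385, 0.008, 0, -1.194, -0.259], TCP at [225.907, -582.723, 404.712] pointing down, gripper open.
Joint ranges: [-3.14, 3.14], [-1.21, 2.06], [-1.07, 1.41], [-3.16, 2.05], [-2.99, -0.16], [-3.1, 3.1]. Speed limits (rad/s): [2.79, 2.79, 3.14, 3.14, 3.14, 3.14].

INTERFACE

Orientations are given as a unit quaternion [x, y, z, w].
In Python, from bench import * gives the robot as it stands. The module is installed in compiled form; this text tells all that it offers.
- The arm moves only by the tool apply_moves, never from a script. Its arguments are lists of equal length, an entry for each row: "fingers": the closure, from 0 (fully open) to 1 (shut); "dp": the shift along the world's x, y, z in cm, a list of three; "yaw": the turn about the world's z in degrees. A call has 1 to 10 rows; each row is the pose to reach, as a shift and turn from the pose measured when the call began; what a row does not reach only later rows make up. A row lasts 1/10 s, in which the tool goes at most 50 mm and 8.59 degrees, less where a joint would pass 70% of its speed; a pose out of reach is approached as far as the arm can. A call with a gripper value outside its range is refused whole. The fingers move at their own pace and stop on an object; the grip force is fixed at half the most. Time passes only in rows, so rows that repeat a pose let the fingers close. It gives the time, the measured TCP pose, the force and the opening at its end, in the units of the state.
- read_state(): the state, without advancing time (a new reading comes with each control period).
- get_image(name): name is "scene" or "top" or "wrist"; returns a dict with "color" (420x560x3 uint8, blue, green, red), "mtx" (3x3 intrinsics, pixels), "k1" (the pictures are not rectified: a ray, as slopes to the right and down, at radius r is drawn at 1 + k1 r^2 times it, then the intrinsics apply), "camera_from_world" (4x4, takes a point from world to camera coordinates); the wrist camera has in their place "tool_from_camera" (4x4, takes a point from camera to tool coordinates, whose origin is the TCP and whose axes are the flange's). Camera axes: x right, y down, z forward; pixel columns grow to the right and rows downward; lengths in mm; the calibration is good to about 2 mm. A picture is of the moment at which its call begins: read the wrist's pose just before it. There is no depth.
- job_done(): hands the job in, once; it reports no verdict.
The state is a dict: "clock": time; "joints": joint angles; "joint_vel": joint speeds; "joint_efforts": joint torques, N m; "position": TCP position; "ee_rot": TCP orientation; "contact_force": force on the tool from outside, world axes, zero at the start; "wrist_torque": the same for the moment, N m; "gripper_width": finger opening in mm.
Only numpy, scipy, OpenCV 4.12 (cv2) and the standard library are available. Lean on these libraries where they do the work, as an engineer would, in place of code of your own. Each camera call takes 0.05 s, during which the arm holds its last target. There are 200 camera calls.

## Working session

There is one attempt and no reset: what is moved stays moved. The work goes in short steps, Python scripts to look and compute and a tool call to move; the robot and the scene stay as the last step left them, time stands still between calls to the robot, and variables do not carry over. Pictures are saved under pics/ and viewed, about 8 in all and at most 12, crops included, and the job is handed in when it is done.

Besides the shell and the picture viewer there is one more tool, called after "Request:" as name(argument=value, ...) on one line, values as JSON. apply_moves: Moves the arm, as the interface text tells. Its arguments: {"type":"object","properties":{"fingers":{"type":"array","items":{"type":"number"}},"dp":{"type":"array","items":{"type":"array","items":{"type":"number"}}},"yaw":{"type":"array","items":{"type":"number"}}},"required":["fingers","dp","yaw"]}

```bash
mkdir -p pics
cat > h.py <<'E'
from bench import *
import numpy as np, cv2
from scipy.spatial.transform import Rotation as R
def cam(name):
    s=read_state(); im=get_image(name)
    if name=="wrist":
        T=np.eye(4);T[:3,:3]=R.from_quat(s["ee_rot"]).as_matrix();T[:3,3]=s["position"]
        W=T@np.array(im["tool_from_camera"])
    else: W=np.linalg.inv(np.array(im["camera_from_world"]))
    return im,W
def ray(im,W,px):
    d=cv2.undistortPoints(np.array([[px]],float),np.array(im["mtx"]),np.array([im["k1"],0,0,0.]))[0,0]
    return W[:3,3],W[:3,:3]@np.array([d[0],d[1],1])
def onz(im,W,px,z):
    o,d=ray(im,W,px); return o+d*(z-o[2])/d[2]
def pix(im,W,p):
    C=np.linalg.inv(W); r=cv2.Rodrigues(C[:3,:3])[0]
    return cv2.projectPoints(np.array([p],float),r,C[:3,3],np.array(im["mtx"]),np.array([im["k1"],0,0,0.]))[0].ravel()
def tri(rays):
    A=0;b=0
    for o,d in rays:
        d=d/np.linalg.norm(d);P=np.eye(3)-np.outer(d,d);A=A+P;b=b+P@o
    return np.linalg.solve(A,b)
E
python3 - <<'E'
from h import *
print(read_state())
for n in("scene","top"):
    im,W=cam(n);cv2.imwrite(f"pics/{n}0.png",im["color"]);print(n,W.round(3),im["mtx"],im["k1"])
im,W=cam("wrist");print(im["tool_from_camera"],im["mtx"],im["k1"])
E
```

```text
{'clock': 0.0, 'joints': array([-9.42416412e-01,  3.85549292e-01,  6.60249507e-03, -5.01726879e-04,
       -1.19396585e+00, -2.58598667e-01]), 'joint_vel': array([ 1.66043451e-03, -5.49160316e-04, -1.93298280e-04,  7.39942120e-05,
       -1.45466928e-03, -2.81630537e-04]), 'joint_efforts': array([ 3.26050631e-04, -3.92287660e+01,  1.88401437e+01,  4.18611601e+00,
       -4.54950452e-03,  9.54794473e-06]), 'position': array([ 225.83787732, -582.54539834,  403.61600929]), 'ee_rot': array([-1.83747933e-01,  9.82972799e-01,  1.05584040e-03, -2.43441145e-04]), 'contact_force': array([-0.64471327, -1.03736647, -0.13797472]), 'wrist_torque': array([-0.0157793 ,  0.04739031, -0.00428106]), 'gripper_width': 84.99627769366575}
scene [[-8.17000e-01 -3.60000e-01  4.50000e-01  4.83620e+01]
 [-5.76000e-01  4.87000e-01 -6.57000e-01  6.18687e+02]
 [ 1.70000e-02 -7.96000e-01 -6.05000e-01  8.25865e+02]
 [ 0.00000e+00  0.00000e+00  0.00000e+00  1.00000e+00]] [[495.30138477   0.         273.1597592 ]
 [  0.         495.30138477 208.98500242]
 [  0.           0.           1.        ]] -0.04298499904137625
top [[-6.000000e-03 -9.920000e-01  1.220000e-01  3.380910e+02]
 [-1.000000e+00  5.000000e-03 -8.000000e-03 -2.676400e+01]
 [ 7.000000e-03 -1.220000e-01 -9.920000e-01  1.444004e+03]
 [ 0.000000e+00  0.000000e+00  0.000000e+00  1.000000e+00]] [[473.13394133   0.         277.54775582]
 [  0.         473.13394133 212.19833928]
 [  0.           0.           1.        ]] -0.06857199288369054
[[ 4.42560893e-04 -9.48894468e-01 -3.15593240e-01  8.13723408e+01]
 [ 9.99999890e-01  3.71613036e-04  2.84984846e-04  1.20743369e-01]
 [-1.53141982e-04 -3.15593331e-01  9.48894528e-01  3.16356575e+01]
 [ 0.00000000e+00  0.00000000e+00  0.00000000e+00  1.00000000e+00]] [[372.28095965   0.         280.99339352]
 [  0.         372.28095965 207.0082366 ]
 [  0.           0.           1.        ]] -0.0037848753484384205
```

View pics/top0.png

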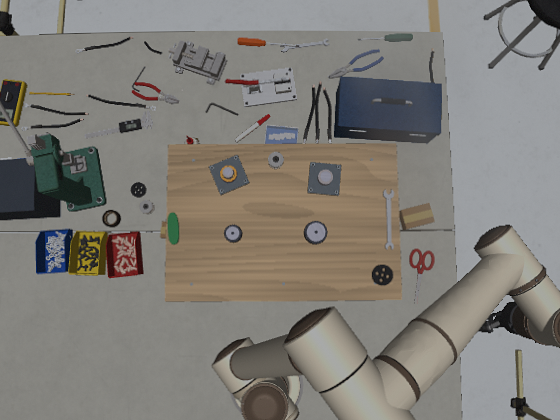

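View pics/scene0.png

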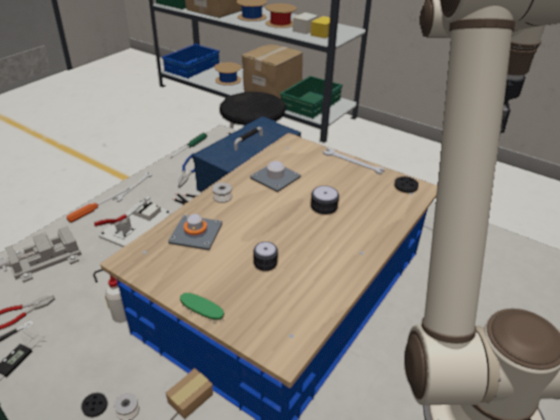

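The top view shows the wide collar at about (316,232), the narrow one at (233,233), the spindle with its orange ring at (228,173) and the post at (325,178). The scene view has the same four at (325,192), (265,248), (195,218) and (276,166). Next I triangulate the tops.

Run:
```python
from h import *
a,A=cam("top");b,B=cam("scene")
# light discs on top of each: refine by blob near the guesses
def blob(im,p,r,name):
    h=cv2.cvtColor(im["color"],cv2.COLOR_BGR2HSV);m=((h[...,1]<60)&(h[...,2]>110)).astype(np.uint8)
    n,l,s,c=cv2.connectedComponentsWithStats(m)
    k=[i for i in range(1,n) if np.hypot(*(c[i]-p))<r and s[i,4]>25]
    k=max(k,key=lambda i:s[i,4]) if k else None
    return (c[k],s[k]) if k else (np.array(p,float),None)
for n,p,q,z in [("wide",(316,232),(325,192),236),("narrow",(233,233),(265,247),236),("spindle",(228,173),(195,218),243),("post",(325,178),(276,166),238)]:
    P,s1=blob(a,p,9,n);Q,s2=blob(b,q,9,n)
    print(n,P,s1,Q,s2,"tri",tri([ray(a,A,P),ray(b,B,Q)]).round(1),"top@z",onz(a,A,P,z).round(1),"scene@z",onz(b,B,Q,z).round(1))
```

```text
wide [315.65543071 231.64044944] [307 223  18  19 267] [325.00925926 192.30864198] [312 185  27  16 324] tri [ 435.7 -134.2  234. ] top@z [ 436.1 -133.8  236. ] scene@z [ 433.8 -132.   236. ]
narrow [232.16666667 232.81818182] [226 227  13  13 132] [264.95167286 247.94052045] [253 241  24  15 269] tri [434.1  79.9 234.8] top@z [434.3  80.  236. ] scene@z [432.9  80.9 236. ]
spindle [227.54320988 171.82716049] [223 167  10  10  81] [195. 218.] None tri [591.9  92.  236.9] top@z [591.9  92.3 243. ] scene@z [584.9  96.9 243. ]
post [325.07017544 176.33333333] [318 169  15  15 171] [275.16642121 173.75257732] [250 160  51  29 679] tri [ 584.4 -165.   206. ] top@z [ 579.8 -160.4  238. ] scene@z [ 554.9 -125.2  238. ]
```

Request:
apply_moves(fingers=[0,0,0,0,0,0,0,0,0,0], dp=[[0,0,4.5],[0,0,8.6],[2,4.5,8.6],[4,9,8.6],[6,13.5,8.6],[8,18,8.6],[10,22.5,8.6],[12,27,8.6],[14,31.5,8.6],[16,36,8.6]], yaw=[0,0,-7,-14,-21,-21,-21,-21,-21,-21])

```text
clock: 1.25
position: [386.0, -220.7, 490.5]
ee_rot: [-0.002, 1.0, 0.0, 0.0]
contact_force: [1.7, -0.8, 0.7]
gripper_width: 85.3
```

Run:
```python
from h import *
s=read_state();print(s["clock"],s["position"],s["ee_rot"],s["joints"],s["contact_force"])
```

```text
1.25 [ 385.95544835 -220.74584019  490.45503116] [-1.52431119e-03  9.99998666e-01  4.56728336e-04  3.69135431e-04] [-1.52210740e-01  1.39374416e-02 -2.51196490e-01 -1.05268116e-03
 -1.30507285e+00 -1.41526082e+00] [ 1.65934695 -0.78819663  0.72973664]
```

Request:
apply_moves(fingers=[0,0,0,0], dp=[[2.5,4.4,0],[5,8.7,0],[5,8.7,0],[5,8.7,0]], yaw=[0,0,0,0])

```text
clock: 1.65
position: [436.3, -132.6, 490.3]
ee_rot: [-0.003, 1.0, 0.0, 0.0]
contact_force: [0.3, 0.4, 1.0]
gripper_width: 85.2
```

Run:
```python
from h import *
im,W=cam("wrist");cv2.imwrite("pics/w1.png",im["color"])
print(W.round(2),read_state()["position"])
for n,p in [("wide",(436,-133.5,236)),("post",(580,-160,238))]: print(n,pix(im,W,p))
```

```text
[[-1.0000e-02  9.5000e-01  3.2000e-01  3.5494e+02]
 [ 1.0000e+00  1.0000e-02  0.0000e+00 -1.3311e+02]
 [ 0.0000e+00  3.2000e-01 -9.5000e-01  4.5864e+02]
 [ 0.0000e+00  0.0000e+00  0.0000e+00  1.0000e+00]] [ 435.8753492  -133.55571755  490.31197323]
wide [279.14980265 217.42380941]
post [243.05579829 397.7078077 ]
```

View pics/w1.png

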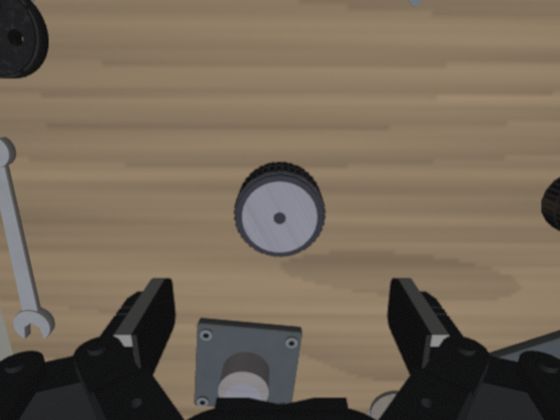

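The wrist view shows the wide collar's top disc at (280,217). The prediction was (279,217), so the position (436,-133.5) and height of 236 hold up. The post's base is at (248,360), and the grasp area is clear. Descending and gripping.

Request:
apply_moves(fingers=[0,0,0,0.6,0.6,0.6,0.6,0.6,0.6], dp=[[0,0,-4.5],[0,0,-9],[0,0,-11.2],[0,0,-11.2],[0,0,-11.2],[0,0,-11.2],[0,0,-11.2],[0,0,-11.2],[0,0,-11.2]], yaw=[0,0,0,0,0,0,0,0,0])

```text
clock: 2.6
position: [436.2, -133.8, 379.9]
ee_rot: [-0.002, 1.0, -0.0, 0.002]
contact_force: [-1.0, -1.0, 5.4]
gripper_width: 56.8
```

Request:
apply_moves(fingers=[0.6,0.6,0.6,0.6,0.6,0.6,0.6,0.6], dp=[[0,0,4],[0,0,8],[2,0,11],[6.5,-1,11],[11,-2,11],[15.5,-2.6,11],[18.9,-2.6,11],[18.9,-2.6,11]], yaw=[0,0,0,0,0,0,0,0])

```text
clock: 3.4
position: [629.0, -159.4, 485.7]
ee_rot: [-0.002, 1.0, 0.001, -0.001]
contact_force: [-1.1, 0.2, -1.9]
gripper_width: 57.0
```

Run:
```python
from h import *
im,W=cam("wrist");cv2.imwrite("pics/w2.png",im["color"]);np.savez("w2.npz",W=W)
print(read_state()["position"],read_state()["contact_force"],read_state()["gripper_width"])
for n,p in [("post",(580,-160,238))]: print(n,pix(im,W,p))
```

```text
[ 627.09294912 -159.43290451  486.62315638] [-1.02142473  0.70212178 -0.83757551] 56.87752399387365
post [279.81499647 142.84847616]
```

View pics/w2.png

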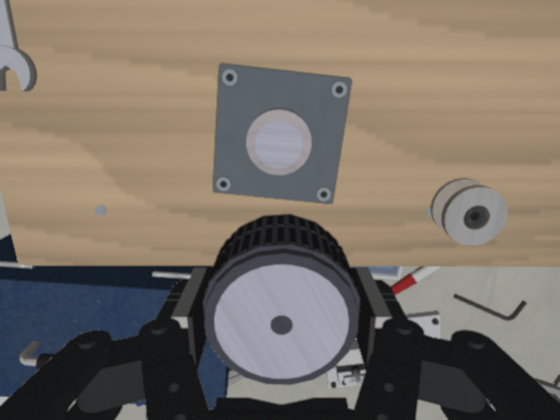

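The collar is held upright, its top disc at about (282,322). The post's flat top is at (279,143), where it was predicted. I'll check the measurements before lowering.

Run:
```python
from h import *
im,W=cam("wrist");s=read_state();print(s["position"])
h=cv2.cvtColor(im["color"],cv2.COLOR_BGR2HSV);m=((h[...,1]<50)&(h[...,2]>130)).astype(np.uint8)
n,l,st,c=cv2.connectedComponentsWithStats(m)
for i in range(1,n):
    if st[i,4]>300: print(c[i].round(1),st[i])
q=(279.5,143)
a,A=cam("top")
print("tri post",tri([ray(im,W,q),ray(a,A,(325.07,176.33))]).round(1),onz(im,W,q,238).round(1))
S=np.mean([onz(im,W,p,210) for p in [(230,77),(340,89),(324,194),(223,184)]],0);print("screws centre",S.round(1))
T=np.eye(4);T[:3,:3]=R.from_quat(s["ee_rot"]).as_matrix();T[:3,3]=s["position"]
print("held centre px if on axis",[pix(im,W,(T@[0,0,d,1])[:3]).round(1) for d in(140,143,146)])
print("collar top pos tool", [ (np.linalg.inv(T)@np.r_[onz(im,W,(282,322),s["position"][2]-d),1]).round(1) for d in (140,143,146)])
```

```text
[ 625.81470966 -159.46504428  487.88172143]
[11.3 51.1] [   0    0   32   94 1260]
[278.4 145.1] [ 246  113   66   65 3322]
[447.2 199.4] [432 182  49  50 558]
[  3.6 218.6] [  0 186  12  54 357]
[474.9 218.5] [ 444  190   63   58 2299]
[281.1 321.1] [  214   265   135   114 11726]
[393.9 275.4] [372 268  45  18 329]
[494.4 310. ] [  396   268   164   116 11442]
[298.  388.7] [ 228  368  135   41 2544]
[428.8 411.5] [416 400  31  20 439]
[132.2 412.7] [116 405  30  15 370]
tri post [ 577.8 -159.9  245.1] [ 578.3 -160.2  238. ]
screws centre [ 579.4 -160.4  210. ]
held centre px if on axis [array([280.6, 331.2]), array([280.6, 325.8]), array([280.6, 320.6])]
collar top pos tool [array([  3.7,   0.5, 140. ,   1. ]), array([  1.6,   0.5, 143. ,   1. ]), array([ -0.6,   0.5, 146. ,   1. ])]
```

Request:
apply_moves(fingers=[0.6,0.6,0.6,0.6,0.6,0.6], dp=[[-2,-0.1,0],[-4.5,-0.1,-2],[-4.5,-0.1,-5.5],[-4.5,-0.1,-5.5],[-4.5,-0.1,-5.5],[-4.5,-0.1,-5.5]], yaw=[0,0,0,0,0,0])

```text
clock: 4.15
position: [580.3, -160.6, 436.4]
ee_rot: [-0.003, 1.0, -0.0, 0.002]
contact_force: [0.5, -0.6, -0.9]
gripper_width: 56.6
```

Request:
apply_moves(fingers=[0.6,0.6,0.6,0.6,0.6,0.6,0.6], dp=[[0,0,-1],[0,0,-1.8],[0,0,-2.6],[0,0,-3.4],[0,0,-4.2],[0,0,-4.5],[0,0,-4.5]], yaw=[0,0,0,0,0,0,0])

```text
clock: 4.85
position: [580.3, -160.6, 390.9]
ee_rot: [-0.003, 1.0, -0.0, 0.002]
contact_force: [-0.3, 0.4, -1.3]
gripper_width: 56.3
```

Request:
apply_moves(fingers=[0.6,0.6,0,0,0,0,0,0,0,0], dp=[[0,0,-0.2],[0,0,-0.2],[0,0,-0.2],[0,0,-0.2],[0,0,-0.2],[0,0,-0.2],[0,0,4],[0,0,8],[3,0,10],[4.5,0,10]], yaw=[0,0,0,0,0,0,0,0,0,0])

```text
clock: 5.85
position: [626.3, -160.8, 495.7]
ee_rot: [-0.003, 1.0, -0.001, 0.007]
contact_force: [-0.8, 0.2, -0.1]
gripper_width: 85.2
```

Run:
```python
from h import *
im,W=cam("wrist");s=read_state();print(s["position"],s["contact_force"],s["gripper_width"])
h=cv2.cvtColor(im["color"],cv2.COLOR_BGR2HSV);m=((h[...,1]<50)&(h[...,2]>130)).astype(np.uint8)
n,l,st,c=cv2.connectedComponentsWithStats(m)
a,A=cam("top")
for i in range(1,n):
    if st[i,4]>2000 : print(c[i].round(1),st[i],onz(im,W,c[i],246).round(1))
cv2.imwrite("pics/w3.png",im["color"])
b,B=cam("scene")
print("pred px",pix(im,W,(579.7,-160.3,246)),pix(b,B,(579.7,-160.3,246)))
cv2.imwrite("pics/c3.png",np.hstack([im["color"][:,80:480],cv2.resize(b["color"][110:250,180:310],None,fx=3,fy=3)]))
```

```text
[ 627.85930819 -160.50643842  492.28812312] [ 2.08406611  0.58391673 -0.82857505] 85.42970993172887
[282.4 142.5] [ 242  102   82   82 5132] [ 580.9 -160.7  246. ]
[472.6 209.9] [ 443  182   61   57 2154] [621.8 -42.7 246. ]
[320.  336.3] [  229   257   191   159 18644] [ 716.5 -133.3  246. ]
[498.8 299.7] [  412   258   148   103 10506] [686.  -13.7 246. ]
pred px [283.05690435 140.4072714 ] [275.14053215 160.13845591]
```

View pics/c3.png

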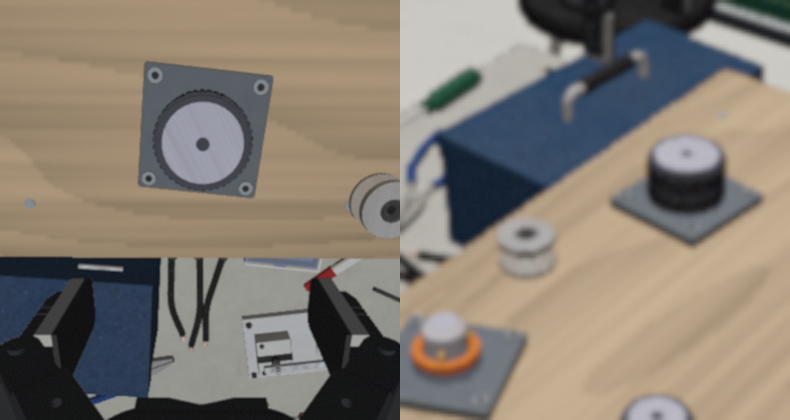

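The wide collar sits flat on the base: its disc is at (282,142) in the wrist view, the crop of the scene view agrees with seated height, and its centre is within 1.5 mm of the axis. Next I look at the spindle.

Request:
apply_moves(fingers=[0,0,0,0,0,0,0,0], dp=[[0,4.5,0],[0,9,0],[0,13.5,0],[0,18,0],[0.5,22.5,0],[1,25.2,0],[1,25.2,0],[1,25.2,0]], yaw=[0,0,0,0,0,0,0,0])

```text
clock: 6.8
position: [635.3, 91.8, 489.3]
ee_rot: [-0.003, 1.0, -0.0, 0.0]
contact_force: [1.3, -1.5, -0.1]
gripper_width: 85.7
```

Run:
```python
from h import *
im,W=cam("wrist");s=read_state();print(s["position"],s["joints"])
print(pix(im,W,(592,92,243)))
cv2.imwrite("pics/w4.png",im["color"]);np.savez("w4.npz",W=W)
hs=cv2.cvtColor(im["color"],cv2.COLOR_BGR2HSV)
m=(cv2.inRange(hs,(5,150,120),(20,255,255)))
k=max(cv2.findContours(m,0,2)[0],key=cv2.contourArea);e=cv2.fitEllipse(cv2.convexHull(k));print(e)
cv2.imwrite("pics/c4.png",cv2.resize(im["color"][40:260,170:390],None,fx=2.7,fy=2.7))
```

```text
[635.30057865  90.96707976 489.51763314] [ 3.94126676e-01  3.73174103e-01  1.99196699e-01  1.33961047e-03
 -1.39594829e+00 -1.96015238e+00]
[282.16090331 152.24736558]
((282.1408996582031, 150.23289489746094), (57.885807037353516, 63.79689025878906), 123.39042663574219)
```

View pics/c4.png

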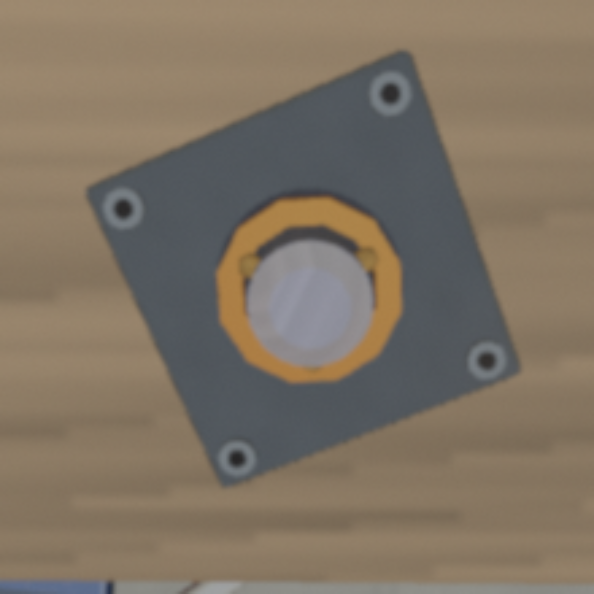

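The spindle base's screws are at crop (123,209), (390,94), (487,361) and (237,458). The spindle's flat tip is at about (312,308), and the pins at (250,264), (366,258) and (315,368). Turning these into world positions.

Run:
```python
from h import *
im,_=cam("wrist");W=np.load("w4.npz")["W"]
f=lambda p:(p[0]/2.7+170-.2,p[1]/2.7+40-.2)
print("screws",np.mean([onz(im,W,f(p),210) for p in [(123,209),(390,94),(487,361),(237,458)]],0).round(1))
print("ring",onz(im,W,(282.1,150.2),222).round(1))
print("tip",onz(im,W,f((312,307)),243).round(1))
a,A=cam("top")
print("tri",tri([ray(im,W,f((312,307))),ray(a,A,(227.54,171.83))]).round(1))
for p in [(250,264),(366,258),(315,372)]:
    q=onz(im,W,f(p),227);d=q[:2]-[590.5,91.5];print(q.round(1),np.hypot(*d).round(1),np.degrees(np.arctan2(d[1],d[0])).round(1))
```

```text
screws [593.6  93.5 210. ]
ring [594.4  92.  222. ]
tip [592.7  93.9 243. ]
tri [596.1  94.1 223.8]
[585.9  79.8 227. ] 12.6 -111.7
[584.3 106.2 227. ] 16.0 112.8
[611.   94.9 227. ] 20.8 9.5
```

Request:
apply_moves(fingers=[0,0,0,0,0,0,0,0], dp=[[-4.5,-0.5,0],[-9,-1.1,0],[-13.5,-1.1,0],[-18,-1.1,0],[-20.1,-1.1,0],[-20.1,-1.1,0],[-20.1,-1.1,0],[-20.1,-1.1,0]], yaw=[0,0,0,0,0,0,0,0])

```text
clock: 7.75
position: [435.1, 78.9, 489.9]
ee_rot: [-0.001, 1.0, -0.0, 0.001]
contact_force: [-0.4, -0.6, 0.1]
gripper_width: 85.5
```

Run:
```python
from h import *
im,W=cam("wrist");s=read_state();print(s["position"],s["joints"])
h=cv2.cvtColor(im["color"],cv2.COLOR_BGR2HSV);m=((h[...,1]<50)&(h[...,2]>130)).astype(np.uint8)
n,l,st,c=cv2.connectedComponentsWithStats(m)
a,A=cam("top")
for i in range(1,n):
    if st[i,4]>1000 and c[i][1]<280: print(c[i].round(1),st[i],onz(im,W,c[i],236).round(1),tri([ray(im,W,c[i]),ray(a,A,(232.2,232.8))]).round(1))
```

```text
[435.32451955  79.03806719 489.71412736] [ 5.49635152e-01  9.80574926e-03 -2.58268956e-01  1.72279036e-03
 -1.30152408e+00 -2.11843876e+00]
[283.1 215.7] [ 257  192   53   49 1879] [434.1  80.2 236. ] [434.5  80.1 234.9]
```

Request:
apply_moves(fingers=[0,0,0,0.8,0.8,0.8,0.8,0.8,0.8,0.8], dp=[[-0.1,0.1,-4.5],[-0.1,0.1,-9],[-0.1,0.1,-11.3],[-0.1,0.1,-11.3],[-0.1,0.1,-11.3],[-0.1,0.1,-11.3],[-0.1,0.1,-11.3],[-0.1,0.1,-11.3],[-0.1,0.1,-11.3],[-0.1,0.1,-11.3]], yaw=[0,0,0,0,0,0,0,0,0,0])

```text
clock: 8.85
position: [435.1, 80.5, 378.5]
ee_rot: [-0.002, 1.0, 0.0, 0.003]
contact_force: [1.1, 0.8, 5.5]
gripper_width: 42.8
```

Run:
```python
from h import *
s=read_state();print(s["position"],s["contact_force"],s["gripper_width"])
```

```text
[435.11312764  80.49398532 378.52458944] [1.13351363 0.75963566 5.54335388] 42.76237585226943
```

Request:
apply_moves(fingers=[0.8,0.8,0.8,0.8,0.8,0.8,0.8,0.8,0.8], dp=[[0,0,4],[0,0,7.5],[3,0.5,7.5],[7.5,0.8,7.5],[12,1.2,7.5],[15,1.25,7.5],[15.9,1.25,7.5],[15.9,1.25,7.5],[15.9,1.25,7.5]], yaw=[0,0,0,0,0,0,0,0,0])

```text
clock: 9.75
position: [593.3, 92.9, 453.2]
ee_rot: [-0.002, 1.0, 0.0, 0.002]
contact_force: [0.2, -0.3, -0.0]
gripper_width: 43.0
```

Run:
```python
from h import *
im,W=cam("wrist");s=read_state();print(s["position"],s["contact_force"],s["joints"])
h=cv2.cvtColor(im["color"],cv2.COLOR_BGR2HSV);m=((h[...,1]<50)&(h[...,2]>130)).astype(np.uint8)
n,l,st,c=cv2.connectedComponentsWithStats(m)
for i in range(1,n):
    if st[i,4]>2000 and c[i][1]>250: print(c[i].round(1),st[i],onz(im,W,c[i],s["position"][2]-142.5).round(1))
```

```text
[593.03308163  92.88744398 453.70414326] [ 0.9351979  -0.73713072 -1.55669211] [ 4.25165473e-01  3.12280889e-01  2.27536803e-02  1.61226028e-03
 -1.27582270e+00 -1.99297087e+00]
[ 73.5 286.6] [  40  258   68   59 2550] [577.7  23.1 311.2]
[281.1 321. ] [ 233  281   97   82 5822] [591.1  93.  311.2]
[307.1 379. ] [ 267  352   81   51 2587] [616.3 102.8 311.2]
```

Request:
apply_moves(fingers=[0.8,0.8,0.8,0.8,0.8,0.8,0.8,0.8], dp=[[0.15,0,-1],[0.15,0,-2],[0.15,0,-2.7],[0.15,0,-3.1],[0.15,0,-3.5],[0.15,0,-3.9],[0.15,0,-4.3],[0.15,0,-4.3]], yaw=[0,0,0,0,0,0,0,0])

```text
clock: 10.6
position: [594.5, 92.9, 410.0]
ee_rot: [-0.002, 1.0, 0.0, 0.002]
contact_force: [-0.4, -0.1, -1.8]
gripper_width: 42.6
```

Request:
apply_moves(fingers=[0.8,0.8,0.8,0.8,0.8], dp=[[0,0,-0.15],[0,0,-0.25],[0,0,-0.35],[0,0,-0.35],[0,0,-0.35]], yaw=[0,0,0,0,0])

```text
clock: 11.1
position: [594.5, 92.8, 406.9]
ee_rot: [-0.002, 1.0, 0.0, 0.003]
contact_force: [0.3, -0.2, 1.5]
gripper_width: 42.8
```

Request:
apply_moves(fingers=[0.8,0.8,0.8,0.8], dp=[[0,0,-0.1],[0,0,-0.15],[0,0,-0.15],[0,0,-0.15]], yaw=[0,0,0,0])

```text
clock: 11.5
position: [594.5, 92.8, 406.3]
ee_rot: [-0.002, 1.0, 0.0, 0.003]
contact_force: [-1.2, 0.1, 5.7]
gripper_width: 43.1
```

Request:
apply_moves(fingers=[0.8,0.8,0.8,0.8,0.8,0.8,0.8,0.8], dp=[[0,0,-0.15],[0,0,-0.15],[0,0,-0.15],[0,0,-0.15],[0,0,-0.15],[0,0,-0.15],[0,0,-0.15],[0,0,-0.15]], yaw=[3,6,9,12,15,18,21,24])

```text
clock: 12.3
position: [594.5, 92.8, 403.5]
ee_rot: [-0.211, 0.978, 0.001, 0.002]
contact_force: [0.1, -0.4, -1.4]
gripper_width: 43.0
```

```bash
cat > st.py <<'E'
from h import *
s=read_state();print(s["clock"],s["position"].round(2),s["contact_force"].round(1),s["wrist_torque"].round(3),"yaw",R.from_quat(s["ee_rot"]).as_euler("zyx",degrees=True).round(2),"q6",s["joints"][5].round(3),s["gripper_width"])
E
python3 st.py
```

```text
12.3 [594.47  92.84 403.47] [ 0.1 -0.4 -1.4] [-0.017  0.009  0.047] yaw [ 155.69    0.23 -179.81] q6 -1.569 42.99517584899896
```

Dropped below the pin level without force, so the keyways are on the pins. Next I lower it to the seat.

Request:
apply_moves(fingers=[0.8,0.8,0.8,0.8,0.8], dp=[[0,0,-0.15],[0,0,-0.3],[0,0,-0.4],[0,0,-0.45],[0,0,-0.45]], yaw=[0,0,0,0,0])

```text
clock: 12.8
position: [594.3, 92.9, 399.3]
ee_rot: [-0.21, 0.978, 0.001, 0.002]
contact_force: [-2.3, 0.8, 3.3]
gripper_width: 43.0
```

```bash
python3 st.py
```

```text
12.8 [594.35  92.91 399.29] [-2.3  0.8  3.3] [ 0.25   0.611 -0.011] yaw [ 155.7     0.24 -179.8 ] q6 -1.57 42.98199207773124
```

Request:
apply_moves(fingers=[0.8,0.8,0.8,0.8,0.8,0.8,0.8,0.8], dp=[[0,0,-0.2],[0,0,-0.35],[0,0,-0.5],[0,0,-0.6],[0,0,-0.65],[0,0,-0.7],[0,0,-0.7],[0,0,-0.7]], yaw=[0,0,0,0,0,0,0,0])

```text
clock: 13.6
position: [594.2, 92.9, 394.5]
ee_rot: [-0.211, 0.978, 0.001, 0.003]
contact_force: [-5.9, 1.1, 11.5]
gripper_width: 43.0
```

```bash
python3 st.py
```

```text
13.6 [594.18  92.91 394.52] [-5.9  1.1 11.5] [ 0.348  1.519 -0.054] yaw [ 155.67    0.35 -179.8 ] q6 -1.57 42.97944539020189
```

Request:
apply_moves(fingers=[0.8,0.8,0.8,0.8,0.8], dp=[[-0.1,0,-0.2],[-0.1,0,-0.2],[-0.1,0,-0.2],[-0.1,0,-0.2],[-0.1,0,-0.2]], yaw=[0,0,0,0,0])

```text
clock: 14.1
position: [593.5, 92.9, 394.5]
ee_rot: [-0.211, 0.977, 0.001, 0.005]
contact_force: [-2.6, 0.3, 8.9]
gripper_width: 43.3
```

```bash
python3 st.py
```

```text
14.1 [593.52  92.91 394.54] [-2.6  0.3  8.9] [ 0.215  0.829 -0.036] yaw [ 155.65    0.55 -179.79] q6 -1.571 43.25896991871781
```

Request:
apply_moves(fingers=[0.8,0.8,0.8,0.8,0.8,0.8], dp=[[-0.05,0,-0.3],[-0.05,0,-0.4],[-0.05,0,-0.4],[-0.05,0,-0.4],[-0.05,0,-0.4],[-0.05,0,-0.4]], yaw=[0,0,0,0,0,0])

```text
clock: 14.7
position: [592.9, 92.9, 394.5]
ee_rot: [-0.211, 0.977, 0.0, 0.007]
contact_force: [-7.5, 1.6, 16.9]
gripper_width: 42.6
```

```bash
python3 st.py
python3 - <<'E'
from h import *
b,B=cam("scene");w,W=cam("wrist");c=pix(b,B,(593.3,93.3,235)).astype(int);print(c)
C=b["color"][c[1]-45:c[1]+45,c[0]-60:c[0]+60]
cv2.imwrite("pics/c5.png",np.vstack([cv2.resize(C,None,fx=4,fy=4)[:,:480],cv2.resize(w["color"],(480,240))[:,:]]))
E
```

```text
14.7 [592.94  92.88 394.47] [-7.5  1.6 16.9] [ 0.402  2.019 -0.126] yaw [ 155.6     0.79 -179.78] q6 -1.571 42.62642701651073
[193 218]
```

View pics/c5.png

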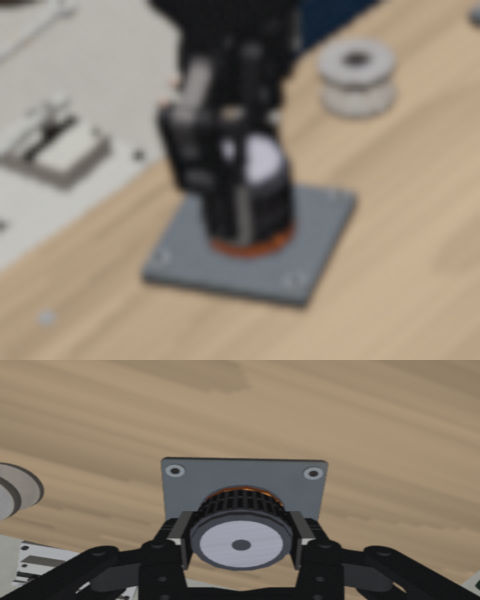

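The scene crop shows the collar down on the orange ring with the gripper round it. The wrist view shows its top disc level between the pads. z does not move between 9 and 17 N, so it is at the hard stop. I'll ease off to a moderate push.

Request:
apply_moves(fingers=[0.8,0.8,0.8,0.8,0.8], dp=[[0.05,0,-0.25],[0.05,0,-0.25],[0.05,0,-0.25],[0.05,0,-0.25],[0.05,0,-0.25]], yaw=[0,0,0,0,0])

```text
clock: 15.3
position: [593.0, 92.9, 394.5]
ee_rot: [-0.212, 0.977, 0.0, 0.008]
contact_force: [-6.2, 1.1, 12.7]
gripper_width: 42.7
```

```bash
python3 st.py
```

```text
15.3 [593.    92.85 394.48] [-6.2  1.1 12.7] [ 0.471  2.081 -0.003] yaw [ 155.57    0.85 -179.78] q6 -1.571 42.67538411572173
```

```bash
python3 -c "
from bench import *
print(job_done())"; python3 st.py
```

```text
the job is handed in; nothing more can be done
None
the job is handed in; nothing more can be done
```

I put both collars in place and handed the job in at about 15.3 s. The hand-in gives no verdict, so what follows rests on my own checks.

- **Wide collar:** It went down over the plain post without noticeable force and was let go. A wrist picture put its disc at (580.9, -160.7). That is about 1.3 mm from the measured post axis at (579.7, -160.3). It stood flat on the base, and the scene view agreed.
- **Narrow collar:** It met the pin tops with the tool's mounting point (TCP) at z of about 406.5 mm. It dropped over the pins during one 24° turn and was then pressed home.
- **Last reading:** The TCP was at z 394.5 mm, 16.0 mm above its height when I picked the collar off the board. This puts the collar's underside 16 mm above the base's origin, which is fully home. The height did not change when the push rose from 9 to 17 N. I left the gripper closed on it with about 12.7 N of push and a tool tilt of about 0.015 rad.

**What did not agree or was not checked:**
- **Spindle axis:** My estimates differed by up to 2.5 mm between the base screws, the ring and the tip. Triangulating the tip between the wrist and top views gave a height 19 mm too low, so I used the average of the wrist-view measurements.
- **Sideways load:** About 6 N of sideways force and 2 N m of moment remained on the wrist at the end.
- **Bystanders:** I stayed clear of the roller, wheel, spanner and brush and saw no contact, but I did not measure their positions again at the end.

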